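# Walk the vial block round to the fence

### The arm

A 6-joint arm with a two-finger parallel gripper is mounted at the origin on the work surface. World frame = base frame: x ahead of the robot, y to its left, z up, the work surface at z = 0. Lengths are in m, angles in degrees, forces in N, time in s.
With the tool pointing down it reaches from about 0.3 to 0.75 m from the base axis. Payload 8.5 kg.
Tool frame: the origin (TCP) lies midway between the tips of the shut fingers; the grasp point (between the pads) lies env.tcp_to_grasp behind it (env.tcp_to_grasp is the distance from the TCP to the grasp point, in m); z points along the fingers, y is the line along which they close (so a half turn about z gives the same grasp; the last joint's range is limited). The gripper opens to 85 mm and grips with 20 to 120 N. Pads are 22 mm wide; open, the fingers measure 114 mm over their backs; the gripper's body (76 mm by 85 mm) begins 54 mm behind the grasp point. The pads swing forward as they close: fully open they stand 13 mm farther back than shut.
Start: joints at [52.179, 21.807, 74.336, -0, 83.858, -12.336], TCP at [0.237, 0.496, 0.231] pointing down, gripper open.
Joint ranges: [-178.18, 178.18], [-50.72, 133.34], [12.68, 142.11], [-81.47, 261.47], [9.98, 163.14], [-165.26, 165.26]. Speed limits (degrees/s): [136.94, 136.94, 180, 180, 180, 180].

### API

Orientations are given as a 3x3 rotation matrix whose columns are the frame's x, y, z axes.
In Python, from rig import observe, optics, job, env gives the robot as it stands. The module is installed in compiled form; this text tells all that it offers.
- The arm moves only by the shell command python3 -m jog 'ROWS' [FORCE]. ROWS is JSON, a list of rows, each a list of 7 numbers: the turn, a rotation vector about the tool's x, y, z in rad, then the shift along the tool's x, y, z in m, then the opening in per cent of the stroke, from 0 (shut) to 100 (fully open). A call has 1 to 10 rows; each row shifts and turns the commanded pose from where the row before left it, along the tool's axes as they then stand; what a row does not reach is not made up. A row lasts 1/8 s, in which the tool goes at most 62.5 mm and 10.7 degrees, less where a joint would pass 70% of its speed; a pose out of reach is approached as far as the arm can. A call is refused whole if a number of a shift passes 0.0625 or a number of a turn 0.188, either way. A call with a gripper value outside its range is refused whole. The fingers move at their own pace and stop on an object; FORCE is the grip in N (left out, the last holds). Time passes only in rows, so rows that do not move let the fingers close. It gives the time, the measured TCP pose, the force, the opening and the grip force at its end, in the units of the state.
- observe(): the state, without advancing time (a new reading comes with each control period).
- optics.get_image(name): name is "scene" or "top" or "wrist"; returns a dict with "pixels" (480x640x3 uint8, red, green, blue), "mtx" (3x3 intrinsics, pixels), "dist_coeffs" ([k1, k2, p1, p2, k3] as OpenCV has them; the pictures are not rectified), "rvec" (rotation vector, rad) and "tvec" (3), from world to camera coordinates, as OpenCV has them. Camera axes: x right, y down, z forward; pixel columns grow to the right and rows downward; lengths in m; the calibration is good to about 2 mm. A picture is of the moment at which its call begins. There is no depth.
- job.close_job(): hands the job in; it is judged then, once.
The state is a dict: "time_s": time; "q": joint angles; "qvel": joint speeds; "joint_efforts": joint torques, N m; "position": TCP position; "tool_rot": TCP orientation; "ft_force": force on the tool from outside, world axes, zero at the start; "wrist_torque": the same for the moment, N m; "grip_width": finger opening in m; "gripper_force": force on a finger pad.
Only numpy, scipy, OpenCV 4.12 (cv2) and the standard library are available. Lean on these libraries where they do the work, as an engineer would, in place of code of your own. Each camera call takes 0.05 s, during which the arm holds its last target. There are 200 camera calls.

### The job

The heavy aluminium vial block stands skewed on the grey mat: without gripping or lifting it, and without touching its knob, push it round by its sides with the fingers until one of its long sides squarely faces the steel fence, while it still stands well clear of the fence. Then push it up to the fence so that this long side lies flush along it, with nothing of the side beyond the fence's ends. Keep the block on the mat and leave everything else where it stands.

Things in the scene. Friction and masses are not known exactly. Their poses are not given: they have to be found in the camera images.
- block: Loose aluminium vial block, a box 90 mm (x) by 130 mm (y, its long sides) by 36 mm high, 0.65 to 1.0 kg; wells and small capped vials fixed in its top (45 mm high). A push of 3 to 8 N slides it; it stays where left. Origin: centre of its underside. Either long side (x = -45 or +45 mm) may go to the fence. Starts 50 to 90 degrees out of parallel, either way, centre 140 to 160 mm before the fence.
- knob: Black lifting knob, 22 mm in diameter, fixed in the middle of the block's top from 36 to 58 mm above the bench; not to be touched. Origin on the block's top at the knob's axis.
- fence: Fixed steel angle bar, 280 mm long (y), 28 mm high, upright leg 12 mm thick; a 5 mm high flange reaches 50 mm behind the face. Origin: foot of the middle of the working face. Its x is level, square to the face, pointing into the steel, away from the block (block at negative x). A flat grey mat, no obstacle, lies before it: 340 mm along the fence, centred, and 280 mm out from the face.
- vial_left: Bystander: loose amber vial, 22 mm diameter, 44 mm high, upright, about 0.2 m from the fence's middle on its +y side; origin under its centre.
- vial_right: Bystander: the same kind of vial, on the fence's -y side; origin under its centre.
- reagent: Bystander: bottle with blue cap, 66 mm diameter, 130 mm high, far to the left; origin under its centre.
- column: Bystander: steel column lying on the bench behind the fence, about 135 mm long along its x, 17 mm high; origin under its middle.
- wrench: Bystander: 150 mm wrench lying on the bench to the right; lies along its x.
- beaker: Bystander: glass beaker, 68 mm diameter, 80 mm high, far to the right; origin under its centre.
- tipbox: Bystander: blue box 85 x 120 x 55 mm, to the left; origin under its centre.
Things that resemble listed ones, but are neither listed nor needed, are in the scene too. Leave any orange look-alike of the block alone.

How it is judged (in metres and radians):
On the way:
1. the block stands square to the fence (a long side within 10 degrees of parallel to it) and still clear of it, its centre at least 65 mm before the face (angle between the x axis of block and the x axis of fence, either way round below 0.175 rad and x of block in the frame of fence below -0.065 m), for 0.2 s.
At the end, for the whole second after the job is handed in: The block stands flat and at rest with a long side flush along the fence: within 2 degrees of parallel, gap under 4 mm at its middle, and its centre within 77 mm of the fence's middle, so the whole side bears on the fence (angle between the x axis of block and the x axis of fence, either way round below 0.035 rad and x of block in the frame of fence between -0.049 and -0.04 m and y of block in the frame of fence between -0.077 and 0.077 m and height (world z) of block below 0.004 m and angle between block's own z axis and vertical below 0.03 rad and linear speed of block below 0.01 m/s); the robot touches nothing.
It fails at once if the block is lifted or tipped (over 8 mm up or 7 degrees) (height (world z) of block above 0.008 m or angle between block's own z axis and vertical above 0.12 rad).
It fails at once if the knob is touched (contact force between knob and anything else above 1 N).
It fails at once if the block is pushed off the mat (its centre over 235 mm out from the fence or over 130 mm to either side of its middle) (x of block in the frame of fence below -0.235 m or y of block in the frame of fence above 0.13 m or y of block in the frame of fence below -0.13 m).
It fails at once if a bystander is moved by more than 15 mm (distance of any of vial_left, vial_right, reagent, column, wrench, beaker, tipbox from where it was at the start of the episode above 0.015 m).
It also fails if it takes over 67 s, if anything falls off the work surface, if the arm or the gripper's body presses on something with over 40 N, if the wrist force passes 120 N, or if a joint passes its speed limit or range.

## Working session

There is one attempt and no reset: what is moved stays moved. The work goes in short steps, Python scripts to look and compute and a shell command to move; the robot and the scene stay as the last step left them, time stands still between calls to the robot, and variables do not carry over. Pictures are saved under pics/ and viewed, at most 10 in all, crops included, and the job is handed in when it is done.

```bash
mkdir -p pics
python3 - <<'E'
from rig import observe, optics, env
import cv2, pickle
s=observe(); print(s['time_s'],s['position'],s['tool_rot'],s['grip_width'],env.tcp_to_grasp)
for n in ("top","scene"):
    d=optics.get_image(n); pickle.dump(d,open(f'pics/{n}0.pkl','wb')); cv2.imwrite(f'pics/{n}0.png',d['pixels'][:,:,::-1])
    print(n,d['mtx'],d['rvec'],d['tvec'],d['dist_coeffs'])
E
```

```text
0.0 [0.2364818  0.4962402  0.23070143] [[-9.02675095e-01  4.30321796e-01 -9.08226945e-04]
 [ 4.30322632e-01  9.02674420e-01 -1.15039516e-03]
 [ 3.24793121e-04 -1.42926367e-03 -9.99998926e-01]] 0.08559680347323036 0.0187
top [[546.49996195   0.         318.55099136]
 [  0.         546.49996195 242.92325168]
 [  0.           0.           1.        ]] [ 2.12047286 -2.15879235  0.15510843] [-0.00388377  0.49967941  1.11431575] [-0.13452422  0.          0.          0.          0.        ]
scene [[572.08504211   0.         309.40878866]
 [  0.         572.08504211 239.45690948]
 [  0.           0.           1.        ]] [ 2.02187969  1.55758509 -0.53567753] [-0.11176211 -0.33652778  1.54423085] [-0.13710813  0.          0.          0.          0.        ]
```

View pics/top0.png

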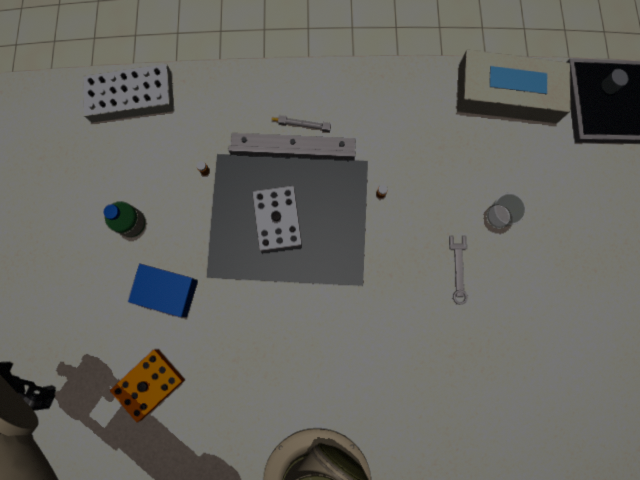

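View pics/scene0.png

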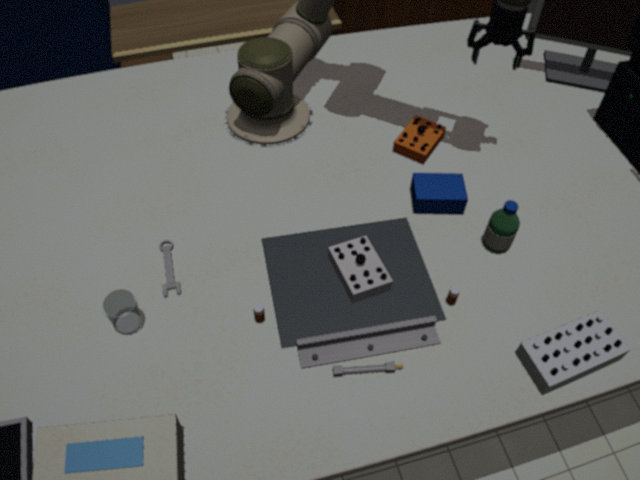

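The scene has three similar things:
- aluminium block with a black knob on the mat, top view (277,218)
- orange look-alike (145,385)
- white rack far left (127,92)

The one on the mat fits the description. The fence is at (292,145), just behind the mat. I'll confirm the block in a crop and measure.

```bash
cat > h.py <<'E'
import cv2, numpy as np
from rig import observe, optics
def world(d,uv,z):
    R=cv2.Rodrigues(np.array(d['rvec'],float))[0]; t=np.array(d['tvec'],float).ravel()
    n=cv2.undistortPoints(np.array(uv,np.float64).reshape(-1,1,2),np.array(d['mtx']),np.array(d['dist_coeffs'])).reshape(-1,2)
    r=np.c_[n,np.ones(len(n))]@R; c=-R.T@t
    return (c+r*((z-c[2])/r[:,2])[:,None])[:,:2]
def big(m,box):
    k=np.zeros_like(m); x0,y0,x1,y1=box; k[y0:y1,x0:x1]=m[y0:y1,x0:x1]
    cs=cv2.findContours(k,cv2.RETR_EXTERNAL,cv2.CHAIN_APPROX_NONE)[0]
    return max(cs,key=cv2.contourArea).reshape(-1,2).astype(float)
def rect(p):
    (c,wh,a)=cv2.minAreaRect((p*1000).astype(np.float32)); b=cv2.boxPoints((c,wh,a))
    return np.array(c)/1000,np.round(wh,1),a,b/1000
def block(d,thr=120,box=(205,140,372,290)):
    hsv=cv2.cvtColor(d['pixels'],cv2.COLOR_RGB2HSV)
    m=((hsv[...,2]>thr)&(hsv[...,1]<60)).astype(np.uint8)*255
    m=cv2.morphologyEx(m,cv2.MORPH_OPEN,np.ones((3,3),np.uint8))
    return rect(world(d,big(m,box),0.036))
E
python3 - <<'E'
import pickle; from h import *
d=pickle.load(open('pics/top0.pkl','rb')); g=cv2.cvtColor(d['pixels'],cv2.COLOR_RGB2GRAY)
for (u,v) in [(225,250),(340,200),(250,160),(262,195),(275,205),(275,248),(259,240),(292,148),(292,155),(292,138),(200,250)]: print((u,v),d['pixels'][v,u])
print(g[185:260,278]); print(g[125:165,300])
for t in (90,110,130,150):
    try: print(t,block(d,t,(240,180,310,260)))
    except Exception as e: print(e)
m=((g>40)&(g<90)).astype(np.uint8)*255
m=cv2.morphologyEx(m,cv2.MORPH_CLOSE,np.ones((3,3),np.uint8))
p=big(m,(190,120,390,300)); print('mat',rect(world(d,p,0.0)), [cv2.approxPolyDP(p.astype(np.float32).reshape(-1,1,2),6,True).reshape(-1,2)])
print('bystanders z0 vials',world(d,[(204,173),(381,196)],0.0))
cv2.imwrite('pics/crop.png',cv2.resize(d['pixels'][110:300,185:395,::-1],None,fx=3.8,fy=3.1,interpolation=cv2.INTER_CUBIC)[:600,:800])
E
```

```text
(225, 250) [68 69 70]
(340, 200) [70 71 72]
(250, 160) [60 61 63]
(262, 195) [54 52 54]
(275, 205) [24 21 21]
(275, 248) [74 70 71]
(259, 240) [113 113 116]
(292, 148) [97 93 93]
(292, 155) [22 20 19]
(292, 138) [90 86 87]
(200, 250) [120 119 112]
[ 66  69  82 106 118 120 119 118 118 114 111 115 119 119 119 118 113 107
  89  83 100 114 119 120 119 111  82  36  24  24  25  27  29  27  19  27
  57  94 114 119 119 118 100  66  39  35  35  35  44  82 110 115  86  48
  38  37  37  46  83 110 118 116  86  42  29  32  56  71  75  76  75  75
  75  75  75]
[ 48  65 107 117 118 118 118 118 117 117  99  98 100 100 101 102 103 102
 102 101 102 103 102  99 100 100 103 106  94  36  21  20  23  41  62  64
  64  65  65  65]
90 (array([0.55746667, 0.07647866]), array([128.9,  88.8]), 6.841196537017822, array([[0.48819378, 0.11286363],
       [0.49876606, 0.02474044],
       [0.62673956, 0.04009369],
       [0.6161673 , 0.12821689]], dtype=float32))
110 (array([0.55682043, 0.07604994]), array([125.9,  87.5]), 6.620209693908691, array([[0.489266  , 0.11224938],
       [0.4993528 , 0.02534027],
       [0.62437487, 0.0398505 ],
       [0.6142881 , 0.12675962]], dtype=float32))
max() iterable argument is empty
max() iterable argument is empty
mat (array([0.56678723, 0.05344791]), array([340.8, 290. ]), 86.01001739501953, array([[ 0.41030604, -0.10645349],
       [ 0.69955456, -0.12662889],
       [ 0.72326845,  0.21334931],
       [ 0.4340199 ,  0.23352472]], dtype=float32)) [array([[217., 154.],
       [207., 277.],
       [362., 285.],
       [367., 161.]], dtype=float32)]
bystanders z0 vials [[ 0.66878103  0.24167616]
 [ 0.60768888 -0.1525233 ]]
```

View pics/crop.png

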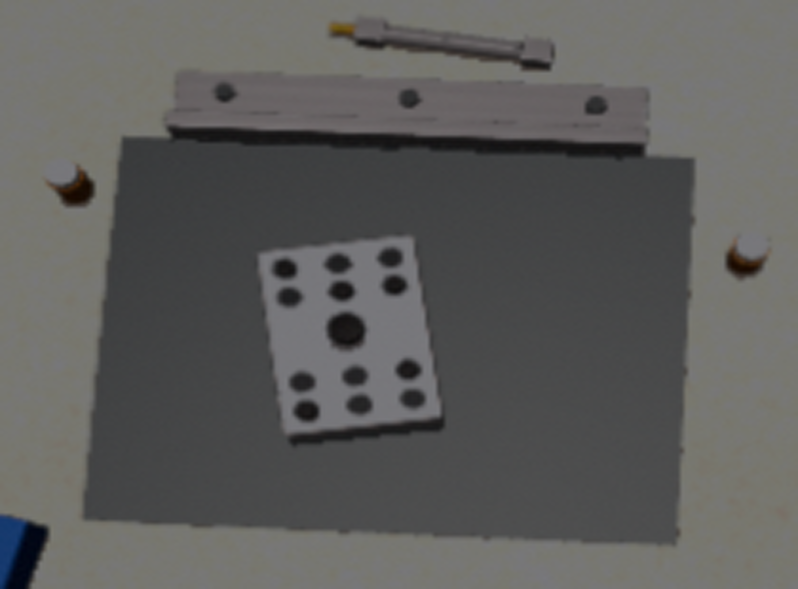

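The crop confirms it: white block with a black knob at crop (346,329), fence front edge running from (168,128) to (645,143). Next I'll fix the fence frame and work out the approach.

```bash
cat >> h.py <<'E'
O=np.array([.7015,.0440]); YAW=-4.0
def fr(p):
    a=np.radians(YAW); c,s=np.cos(a),np.sin(a)
    return (np.atleast_2d(p)-O)@np.array([[c,-s],[s,c]])
def report(d=None,thr=90,box=(205,157,372,290)):
    s=observe(); R=np.array(s['tool_rot']); 
    print('t',round(s['time_s'],2),'tcp fence',fr(s['position'][:2]).round(4),'z',round(s['position'][2],4),'tooly ang in fence',round(float(np.degrees(np.arctan2(R[1,1],R[0,1]))-YAW-90),2),'F',np.round(s['ft_force'],1),'w',round(s['grip_width'],3))
    d=d or optics.get_image('top'); c,wh,a,b=block(d,thr,box); print('block',fr(c).round(4),wh,'corners',fr(b).round(3).tolist())
    bf=fr(b); e=[bf[1]-bf[0],bf[2]-bf[1]]; l=max(e,key=np.linalg.norm); print('long axis deg from fence x',round(float(np.degrees(np.arctan2(l[1],l[0]))%180),2))
    return d
E
python3 - <<'E'
import pickle; from h import *
d=pickle.load(open('pics/top0.pkl','rb'))
p=world(d,[(229.2,151.3),(354.7,156.1)],.028); print('fence top ends',fr(p),np.linalg.norm(p[1]-p[0]))
report(d)
E
```

```text
fence top ends [[-0.00229682  0.13659363]
 [-0.00015242 -0.1395027 ]] 0.2761046551672448
t 0.1 tcp fence [[-0.4954  0.4187]] z 0.2308 tooly ang in fence -21.48 F [ 0.1 -0.3  0.5] w 0.085
block [[-0.1554 -0.0005]] [362.4 288.1] corners [[-0.291, -0.188], [-0.003, -0.175], [-0.02, 0.187], [-0.308, 0.174]]
long axis deg from fence x 92.72
```

```bash
python3 - <<'E'
s=open('h.py').read()
s=s.replace("def block(d,thr=120,box=(205,140,372,290)):","POLY=np.array([(220,159),(211,274),(359,281),(364,165)])\ndef block(d,thr=90,box=(205,140,372,290)):").replace("    m=cv2.morph","    k=np.zeros_like(m); cv2.fillPoly(k,[POLY],255); m&=k\n    m=cv2.morph")
open('h.py','w').write(s)
E
python3 -m jog '[[0,0,-0.1875,0,0,0,0],[0,0,-0.1875,0,0,0,0],[0,0,0,-0.033,-0.040,0,0],[0,0,0,-0.033,-0.040,0,0],[0,0,0,-0.033,-0.040,0,0],[0,0,0,-0.033,-0.040,0,0],[0,0,0,-0.033,-0.040,0,0],[0,0,0,-0.033,-0.040,0,0],[0,0,0,-0.033,-0.040,0,0],[0,0,0,-0.033,-0.040,0,0]]'
python3 -m jog '[[0,0,0,-0.033,-0.040,0,0],[0,0,0,-0.033,-0.040,0,0],[0,0,0,-0.033,-0.040,0.02,0],[0,0,0,-0.033,-0.040,0.03,0],[0,0,0,0,0,0.04,0],[0,0,0,0,0,0.04,0],[0,0,0,0,0,0,0]]'
python3 -c "
from h import *
report()"
```

```text
time_s: 1.35
position: [0.4783, 0.1573, 0.2311]
tool_rot: [[-0.998, 0.07, -0.0], [0.07, 0.998, 0.0], [0.0, 0.0, -1.0]]
ft_force: [1.1, 1.6, -0.7]
grip_width: 0.0001
gripper_force: 0.0
time_s: 2.22
position: [0.5967, -0.0098, 0.0987]
tool_rot: [[-0.998, 0.07, -0.007], [0.07, 0.998, 0.001], [0.007, 0.001, -1.0]]
ft_force: [-0.4, 0.3, -0.1]
grip_width: 0.0003
gripper_force: 0.0
t 2.23 tcp fence [[-0.1008 -0.0609]] z 0.0987 tooly ang in fence -0.01 F [-0.4  0.3 -0.1] w 0.0
block [[-0.1089  0.0694]] [35.4 10.8] corners [[-0.127, 0.073], [-0.126, 0.063], [-0.091, 0.065], [-0.092, 0.076]]
long axis deg from fence x 4.13
```

```bash
python3 -m jog '[[0,0,0,0,0,0.03,0],[0,0,0,0,0,0.03,0],[0,0,0,0,0,0.024,0],[0,0,0,0,0.012,0,0],[0,0,0,0,0.010,0,0],[0,0,0,0,0.008,0,0],[0,0,0,0,0.008,0,0],[0,0,0,0,0.008,0,0],[0,0,0,0,0.008,0,0],[0,0,0,0,0.008,0,0]]'
python3 -m jog '[[0,0,0,0,0.008,0,0],[0,0,0,0,0.008,0,0],[0,0,0,0,0.008,0,0]]'
python3 -c "
from h import *
d=report(); cv2.imwrite('pics/a1.png',d['pixels'][100:320,180:400,::-1])"
```

```text
time_s: 3.52
position: [0.604, 0.0513, 0.0188]
tool_rot: [[-0.998, 0.07, 0.004], [0.07, 0.998, -0.002], [-0.004, -0.002, -1.0]]
ft_force: [2.2, -5.9, 2.8]
grip_width: -0.0002
gripper_force: 3.2
time_s: 3.9
position: [0.6055, 0.0753, 0.0187]
tool_rot: [[-0.998, 0.07, 0.004], [0.07, 0.998, -0.002], [-0.004, -0.001, -1.0]]
ft_force: [1.7, -6.3, 3.6]
grip_width: -0.0002
gripper_force: 2.8
t 3.9 tcp fence [[-0.0979  0.0246]] z 0.0187 tooly ang in fence -0.0 F [ 1.7 -6.3  3.6] w -0.0
block [[-0.1118 -0.0072]] [4.3 4.4] corners [[-0.114, -0.01], [-0.109, -0.009], [-0.11, -0.005], [-0.114, -0.005]]
long axis deg from fence x 3.48
```

View pics/a1.png

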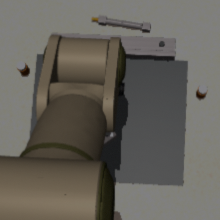

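The arm hides the block in the top view here. I'll back off, rise, swing clear to the near-left and look.

```bash
python3 -m jog '[[0,0,0,0,-0.02,0,0],[0,0,0,0,0,-0.04,0],[0,0,0,0,0,-0.05,0],[0,0,0,0.05,0.03,-0.02,0],[0,0,0,0.05,0.03,0,0],[0,0,0,0.03,0.045,0,0],[0,0,0,0,0.05,0,0],[0,0,0,0,0.03,0,0],[0,0,0,0,0,0,0]]'
python3 -c "
from h import *
d=report(); a=d['pixels'][100:320,180:400,::-1]
b=optics.get_image('scene')['pixels'][200:380,240:460,::-1]
cv2.imwrite('pics/a2.png',np.vstack([a,b]))"
```

```text
time_s: 5.08
position: [0.4858, 0.25, 0.1271]
tool_rot: [[-0.998, 0.068, -0.001], [0.068, 0.998, 0.0], [0.001, 0.0, -1.0]]
ft_force: [-0.1, 0.2, -0.9]
grip_width: 0.0003
gripper_force: 0.0
t 5.08 tcp fence [[-0.2296  0.1905]] z 0.1271 tooly ang in fence 0.12 F [-0.1  0.2 -0.9] w 0.0
block [[-0.159  0.053]] [129.9  90.3] corners [[-0.238, 0.047], [-0.181, -0.023], [-0.08, 0.059], [-0.137, 0.129]]
long axis deg from fence x 39.36
```

View pics/a2.png

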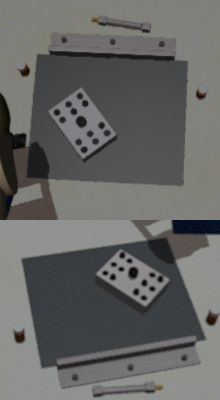

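The block shows in the clear: knob at crop (82,121), long axis turned from 10.9 to 39.4 degrees. Next I push the near-left end round.

```bash
python3 -m jog '[[0,0,0,0.01,-0.052,0.03,0],[0,0,0,0.009,-0.051,0,0],[0,0,0,0,0,0.04,0],[0,0,0,0,0,0.042,0],[0,0,0,-0.0055,-0.007,0,0],[0,0,0,-0.0055,-0.007,0,0],[0,0,0,-0.0035,-0.0073,0,0],[0,0,0,-0.0035,-0.0073,0,0],[0,0,0,-0.0035,-0.0073,0,0],[0,0,0,-0.0046,-0.0066,0,0]]'
python3 -m jog '[[0,0,0,-0.0046,-0.0066,0,0],[0,0,0,-0.0056,-0.0057,0,0],[0,0,0,-0.0056,-0.0057,0,0],[0,0,0,0.02,0.01,0,0],[0,0,0,0,0,-0.05,0],[0,0,0,0,0.04,-0.05,0],[0,0,0,0,0.06,0,0],[0,0,0,0,0.06,0,0],[0,0,0,0,0,0,0]]'
python3 -c "
from h import *
d=report()"
```

```text
time_s: 6.42
position: [0.4817, 0.1039, 0.0163]
tool_rot: [[-0.998, 0.07, -0.002], [0.07, 0.998, 0.001], [0.002, 0.001, -1.0]]
ft_force: [-8.2, 5.0, 6.8]
grip_width: -0.0002
gripper_force: 4.4
time_s: 7.55
position: [0.4892, 0.2577, 0.1151]
tool_rot: [[-0.998, 0.065, 0.002], [0.065, 0.998, 0.001], [-0.002, 0.001, -1.0]]
ft_force: [1.9, -0.3, 0.2]
grip_width: 0.0001
gripper_force: 0.0
t 7.55 tcp fence [[-0.2267  0.1984]] z 0.1151 tooly ang in fence 0.28 F [ 1.9 -0.3  0.2] w 0.0
block [[-0.1381  0.0416]] [129.6  89.5] corners [[-0.205, 0.0], [-0.123, -0.036], [-0.071, 0.083], [-0.153, 0.119]]
long axis deg from fence x 66.31
```

```bash
python3 -m jog '[[0,0,0,0,-0.06,0,0],[0,0,0,-0.004,-0.06,0,0],[0,0,0,0,-0.039,0.02,0],[0,0,0,0,0,0.04,0],[0,0,0,0,0,0.039,0],[0,0,0,-0.011,-0.005,0,0],[0,0,0,-0.0066,-0.0045,0,0],[0,0,0,-0.0066,-0.0045,0,0],[0,0,0,-0.0072,-0.0035,0,0],[0,0,0,-0.0072,-0.0035,0,0]]'
python3 -m jog '[[0,0,0,-0.0072,-0.0035,0,0],[0,0,0,0.025,0,0,0],[0,0,0,0.01,0,-0.05,0],[0,0,0,0,0.05,-0.03,50],[0,0,0,0,0.06,0,100],[0,0,0,0,0.06,0,100],[0,0,0,0,0,0,100]]'
python3 -c "
from h import *
d=report()"
```

```text
time_s: 8.85
position: [0.5184, 0.0721, 0.0162]
tool_rot: [[-0.998, 0.069, -0.002], [0.069, 0.998, 0.0], [0.002, -0.0, -1.0]]
ft_force: [-8.3, 0.4, 6.2]
grip_width: -0.0001
gripper_force: 4.3
time_s: 9.72
position: [0.5037, 0.2437, 0.0964]
tool_rot: [[-0.998, 0.065, 0.004], [0.065, 0.998, 0.001], [-0.004, 0.001, -1.0]]
ft_force: [0.1, 0.5, -0.4]
grip_width: 0.0725
gripper_force: 0.0
t 9.72 tcp fence [[-0.2112  0.1854]] z 0.0964 tooly ang in fence 0.29 F [ 0.1  0.5 -0.4] w 0.072
block [[-0.1163  0.0403]] [129.1  90.2] corners [[-0.169, -0.018], [-0.08, -0.03], [-0.063, 0.098], [-0.153, 0.11]]
long axis deg from fence x 82.52
```

Within 7.5 degrees now and clear of the fence. Next is a two-finger push on the near long side with the gripper open, to square the block, and a pause while it is still clear.

```bash
python3 -m jog '[[0,0,0,0,-0.06,0,100],[0,0,0,-0.005,-0.06,0,100],[0,0,0,-0.005,-0.025,0.02,100],[0,0,0,0,0,0.034,100],[0,0,0,0,0,0.034,100],[0,0,0,-0.01,0,0,100],[0,0,0,-0.01,0,0,100],[0,0,0,-0.008,0,0,100],[0,0,0,-0.008,0,0,100],[0,0,0,-0.007,0,0,100]]'
python3 -m jog '[[0,0,0,-0.007,0,0,100],[0,0,0,-0.005,0,0,100],[0,0,0,0,0,0,100],[0,0,0,0,0,0,100],[0,0,0,0,0,0,100]]'
python3 -c "
from h import *
d=report(); a=d['pixels'][100:320,180:400,::-1]
b=optics.get_image('scene')['pixels'][200:380,240:460,::-1]
cv2.imwrite('pics/a3.png',np.vstack([a,b]))"
```

```text
time_s: 11.02
position: [0.5455, 0.0918, 0.0083]
tool_rot: [[-0.998, 0.07, -0.002], [0.07, 0.998, -0.0], [0.002, -0.0, -1.0]]
ft_force: [-9.7, 0.4, 5.4]
grip_width: 0.0855
gripper_force: 4.4
time_s: 11.65
position: [0.558, 0.0912, 0.0076]
tool_rot: [[-0.998, 0.07, 0.001], [0.07, 0.998, 0.0], [-0.001, 0.0, -1.0]]
ft_force: [-2.7, 0.3, 2.7]
grip_width: 0.0856
gripper_force: 1.8
t 11.65 tcp fence [[-0.1464  0.0371]] z 0.0076 tooly ang in fence 0.01 F [-2.7  0.3  2.7] w 0.086
block [[-0.0494 -0.0142]] [4.3 4.5] corners [[-0.052, -0.017], [-0.047, -0.016], [-0.047, -0.012], [-0.052, -0.012]]
long axis deg from fence x 3.42
```

View pics/a3.png

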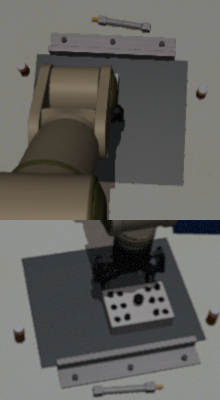

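The scene view shows the block (crop (138,305)) parallel to the fence, clear of it, with both fingers on its near side. I push on and creep at the end.

```bash
python3 -m jog '[[0,0,0,-0.008,0,0,100],[0,0,0,-0.008,0,0,100],[0,0,0,-0.008,0,0,100],[0,0,0,-0.006,0,0,100],[0,0,0,-0.004,0,0,100],[0,0,0,-0.003,0,0,100],[0,0,0,-0.002,0,0,100],[0,0,0,-0.002,0,0,100]]'
python3 -m jog '[[0,0,0,-0.001,0,0,100],[0,0,0,-0.001,0,0,100],[0,0,0,-0.001,0,0,100],[0,0,0,-0.001,0,0,100]]'
python3 -c "
from h import *
s=observe();print(fr(s['position'][:2]),s['ft_force'])"
```

```text
time_s: 12.75
position: [0.5974, 0.0884, 0.0071]
tool_rot: [[-0.998, 0.07, -0.004], [0.07, 0.998, 0.0], [0.004, -0.0, -1.0]]
ft_force: [-10.7, 0.4, 8.4]
grip_width: 0.0859
gripper_force: 5.1
time_s: 13.25
position: [0.6014, 0.0882, 0.0072]
tool_rot: [[-0.998, 0.07, -0.003], [0.07, 0.998, 0.0], [0.003, -0.0, -1.0]]
ft_force: [-9.8, 1.0, 6.9]
grip_width: 0.0854
gripper_force: 5.1
[[-0.10296061  0.03707654]] [-9.76951191  1.04703376  6.92821285]
```

Not at the fence yet, since the force is only sliding friction. I creep on.

```bash
python3 -m jog '[[0,0,0,-0.001,0,0,100],[0,0,0,-0.001,0,0,100],[0,0,0,-0.001,0,0,100]]'
python3 -c "
from h import *
s=observe();print(fr(s['position'][:2]),s['ft_force'])"
```

```text
time_s: 13.62
position: [0.604, 0.088, 0.0071]
tool_rot: [[-0.998, 0.07, -0.004], [0.07, 0.998, 0.0], [0.004, -0.0, -1.0]]
ft_force: [-13.6, 1.2, 11.0]
grip_width: 0.0853
gripper_force: 7.0
[[-0.10029442  0.03708506]] [-13.56413367   1.17215456  10.9645911 ]
```

```bash
python3 -m jog '[[0,0,0,-0.001,0,0,100],[0,0,0,-0.001,0,0,100]]'
python3 -m jog '[[0,0,0,-0.001,0,0,100],[0,0,0,0,0,0,100]]'
python3 -c "
from h import *
s=observe();print(fr(s['position'][:2]),s['ft_force'])"
```

```text
time_s: 13.88
position: [0.604, 0.088, 0.0071]
tool_rot: [[-0.998, 0.069, -0.009], [0.069, 0.998, 0.0], [0.009, -0.0, -1.0]]
ft_force: [-24.6, -0.1, 16.2]
grip_width: 0.0852
gripper_force: 11.7
time_s: 14.12
position: [0.604, 0.088, 0.0071]
tool_rot: [[-0.998, 0.069, -0.012], [0.069, 0.998, 0.0], [0.012, -0.001, -1.0]]
ft_force: [-25.5, -0.1, 17.8]
grip_width: 0.0854
gripper_force: 12.7
[[-0.1003765   0.03710545]] [-25.54665488  -0.09203012  17.8052585 ]
```

Position stopped and force rose to 25 N, so the block is against the fence. I back off, rise and look.

```bash
python3 -m jog '[[0,0,0,0.004,0,0,100],[0,0,0,0.02,0,0,100],[0,0,0,0.02,0,0,100],[0,0,0,0.01,0,-0.05,100],[0,0,0,0,0.05,-0.05,100],[0,0,0,0.02,0.058,0,100],[0,0,0,0.02,0.058,0,100],[0,0,0,0.02,0.03,0,100],[0,0,0,0,0,0,100]]'
python3 - <<'E'
from h import *
d=optics.get_image('top'); s=optics.get_image('scene')
cv2.imwrite('pics/e.png',np.vstack([cv2.resize(i['pixels'][y:y+90,x:x+180,::-1],None,fx=4,fy=3.3,interpolation=cv2.INTER_CUBIC) for i,y,x in((d,125,200),(s,280,280))]))
import h; h.POLY=np.array([(220,156),(211,274),(359,281),(364,162)])
report(d)
E
```

```text
time_s: 15.25
position: [0.5077, 0.2873, 0.1014]
tool_rot: [[-0.998, 0.066, 0.001], [0.066, 0.998, 0.001], [-0.001, 0.001, -1.0]]
ft_force: [0.7, -0.5, -1.0]
grip_width: 0.0857
gripper_force: 0.0
t 15.35 tcp fence [[-0.2089  0.227 ]] z 0.1014 tooly ang in fence 0.01 F [0.5 0.  0. ] w 0.085
block [[-0.0526  0.0459]] [128.9  74.7] corners [[-0.09, -0.019], [-0.015, -0.019], [-0.015, 0.11], [-0.09, 0.11]]
long axis deg from fence x 89.99
```

View pics/e.png

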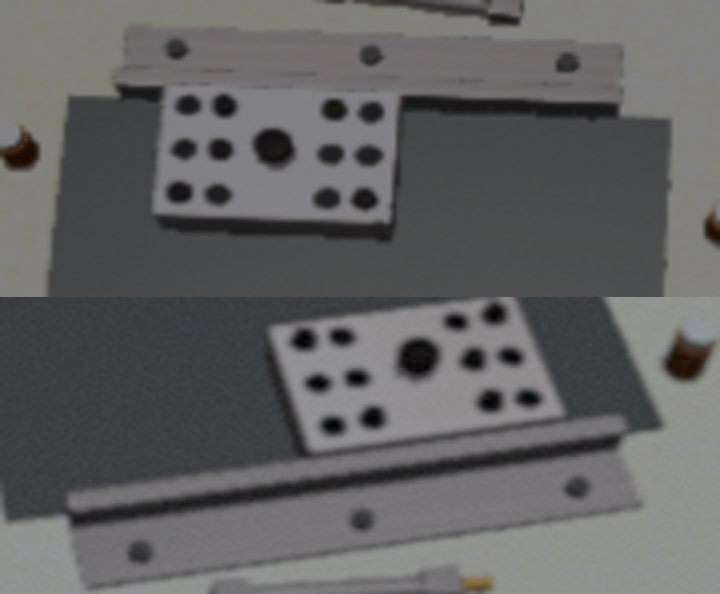

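Both views show the block's long side flush along the fence. In the top crop the contact line runs from (165,85) to (400,92), inside the fence ends at 115 and 622. The near side lies at x = -0.090 m, so the centre is at -0.045, with y about 0.046, and the vials have not moved.

```bash
python3 -c "
from rig import job
print(job.close_job())"
```

```text
the job is handed in; nothing more can be done
None
```

The block was squared while still clear of the fence, then pushed flush against it (centre about 45 mm before the face and 46 mm to the +y side); I handed the job in at about 15 s, and no verdict was returned.

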